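# Warm the milk jug: set it on the warmer and throw the guarded switch

## Robot

A 6-joint arm with a two-finger parallel gripper is mounted at the origin on a cart in front of the work surface, level with it; the furniture and walls round the work are solid. World frame = base frame: x ahead of the robot, y to its left, z up, the work surface at z = 0. Lengths are in m, angles in rad, forces in N, time in s.
With the tool pointing down it reaches from about 0.35 to 0.85 m from the base axis. Payload 8.1 kg.
Tool frame: the origin (TCP) lies at the very end of the fingers, on their centre line; the grasp point (between the pads) lies 19 mm behind it; z points along the fingers, y is the line along which they close (so a half turn about z gives the same grasp; the last joint's range is limited). The gripper opens to 93 mm and grips with 3 to 60 N. Pads are 15 mm wide; open, the fingers measure 128 mm over their backs; the gripper's body (75 mm by 188 mm) begins 65 mm behind the grasp point.
Start: joints at [1.19, 0.13, 1.488, -0, 1.523, -0.085], TCP at [0.175, 0.574, 0.219] pointing down, gripper open.
Joint ranges: [-2.96, 2.96], [-0.89, 2.26], [0.02, 2.5], [-1.34, 4.48], [0, 2.73], [-2.66, 2.66]. Speed limits (rad/s): [2.39, 2.39, 2.79, 3.14, 3.14, 3.14].

## Interface

Orientations are given as a rotation vector (axis times angle).
In Python, from bench import readout, imaging, ticket gives the robot as it stands.
- The arm moves only by the tool jog_arm, never from a script. Its argument "plan" is a list of rows, each a list of 5 numbers: the finger opening in m, from 0 to 0.093, then the shift along the tool's x, y, z in m, then the turn about the tool's z in degrees. A call has 1 to 12 rows; each row shifts and turns the commanded pose from where the row before left it, along the tool's axes as they then stand; what a row does not reach is not made up. A row lasts 1/8 s, in which the tool goes at most 62.5 mm and 10.7 degrees, less where a joint would pass 70% of its speed; a pose out of reach is approached as far as the arm can. A call with a gripper value outside its range is refused whole. The fingers move at their own pace and stop on an object; the grip force is fixed at half the most. Time passes only in rows, so rows that do not move let the fingers close. It gives the time, the measured TCP pose, the force, the opening and the grip force at its end, in the units of the state.
- readout.state(): the state, without advancing time (a new reading comes with each control period).
- imaging.grab_frame(name): name is "scene" or "top" or "wrist"; returns the picture (384x512x3 uint8, red, green, blue); there is no depth.
- imaging.camera_info(name): a dict with "mtx" (3x3 intrinsics, pixels), "world_from_camera" (4x4, takes a point from camera to world coordinates). Camera axes: x right, y down, z forward; pixel columns grow to the right and rows downward; lengths in m; the calibration is good to about 2 mm. A picture is of the moment at which its call begins: read the wrist's pose just before it. camera_info takes no time and is no camera call; for the wrist camera it gives the pose at the moment of the call.
- ticket.sign_off(): hands the job in; it is judged then, once.
The state is a dict: "clock": time; "joint_positions": joint angles; "joint_velocities": joint speeds; "joint_efforts": joint torques, N m; "eef_pos": TCP position; "ee_rot": TCP orientation; "wrist_force": force on the tool from outside, world axes, zero at the start; "ft_torque": the same for the moment, N m; "gripper_width": finger opening in m; "grasp_force": force on a finger pad.
Only numpy, scipy, OpenCV 4.12 (cv2) and the standard library are available. Lean on these libraries where they do the work, as an engineer would, in place of code of your own. Each camera call takes 0.05 s, during which the arm holds its last target. There are 200 camera calls.

## Task

Stand the steel jug upright on the warmer's round plate, fully on it, with its spout pointing at the mug, and let go of it. Then lift the sprung cover of the warmer's switch, flip the toggle beneath it all the way over to the hinge side, and let the cover drop shut again. Do not tip the jug over or shift the mug and the other things standing around.

Things in the scene. Friction and masses are not known exactly. Their poses are not given: they have to be found in the camera images.
- warmer: Flat grey appliance, 140 (its x) x 230 (its y) x 28 mm high, fixed to the worktop. Origin: centre of its underside. Its front (-x) faces roughly to the robot; x points to its back, y to its left, z up. Left half: a round dark warming plate; right half: a switch under a hinged aluminium cover.
- plate_top (a point): Centre of the upper face of the warming plate: a flat disc of 110 mm diameter, 4 mm proud of the housing, its top 32 mm above the worktop. It is 55 mm to the left (+y) of the warmer's centre line.
- switch_base (a point): Pivot of the toggle, on the housing's top face, 28 mm above the worktop, 65 mm to the right (-y) of the warmer's centre line. Axes as the warmer's. The toggle is a steel lever 34 mm long with a paddle end 14 mm wide (y) and 6 mm thick, reachable only from the front while the cover is up.
- toggle (a joint): Toggle angle in rad: 0 leaning 0.3 rad towards the warmer's front (off; it starts between 0 and 0.1), 0.6 leaning 0.3 rad towards the back, the hinge side, at its stop (on). A stiff pivot keeps it where it is left; about 1 N at the paddle moves it.
- toggle_tip (a point): End of the toggle lever; moves with it. At joint value 0 it is 10 mm in front of (-x) and 32 mm above the toggle's pivot.
- cover (a joint): Cover angle in rad: 0 shut, grows as its front edge is lifted, to 1.75 at its stop. A spring (0.05 N m shut, 0.12 N m at the stop: 1 to 2 N at the lip) and its weight shut it at once when nothing holds it up, so it has to be held up, for example by leaning on the fingers, while the toggle is flipped.
- cover_lip (a point): Edge of the cover's front lip, the place to lift it from below: a polished 5 mm thick rolled edge, 50 mm wide (y), 13 mm forward of the roof's front. Shut, it is 36 mm in front of and 38 mm above the toggle's pivot (its underside 36 mm above the housing). Moves with the cover.
- jug: Steel milk jug with straight round walls, 62 mm outside diameter, 85 mm high, open at the top, 0.25 kg. Origin: centre of its underside; z up. A small spout at the rim points along its +x (tip 45 mm from the axis, 88 mm high); a loop handle stands on the other side, -x, out to 59 mm from the axis, between 14 and 76 mm high. The walls towards +y and -y are free to grip.
- mug: White mug, 96 mm high, 87 mm across, with a loop handle; a bystander. Origin at its underside, 17 mm from the round body's axis towards the handle.
- salt: Salt shaker, 44 mm diameter, 90 mm high; a bystander. Origin at the centre of its underside.
- spoon: Teaspoon 130 mm long lying on the worktop; a bystander.
- sardines: Flat fish tin, 63 x 105 x 26 mm; a bystander.
- candle: Tea light, 38 mm diameter, 15 mm high; a bystander.
- cover_hinge (a point): Middle of the cover's hinge line (along the warmer's y), 20 mm behind (+x) and 12 mm above the toggle's pivot. The shut cover has a back wall rising from here and a roof reaching 43 mm forward; it is 64 mm wide, 58 mm clear inside, with cheeks 22 mm deep; the roof's underside is 39 mm above the housing, its front is open.
- mug_mid (a point): Centre of the mug's round body (on its axis, 48 mm up), the point for the jug's spout to point at. The mug stands upright to the left of the warmer and stays where it is.

How it is judged:
By the outcome, as a careful person would: the job done as asked, in the order asked, and still so for the second after the job is handed in, with the robot touching nothing.
It also fails if it takes over 54 s, if anything falls off the work surface, if the arm or the gripper's body presses on something with over 40 N, if the wrist force passes 120 N, or if a joint passes its speed limit or range.

## Working session

There is one attempt and no reset: what is moved stays moved. The work goes in short steps, Python scripts to look and compute and a tool call to move; the robot and the scene stay as the last step left them, time stands still between calls to the robot, and variables do not carry over. Pictures are saved under pics/ and viewed, at most 10 in all, crops included, and the job is handed in when it is done.

Besides the shell and the picture viewer there is one more tool, called after ">>>" as name(argument=value, ...), one argument or row to a line, values as JSON. jog_arm: Moves the arm, as the interface text tells. Its arguments: {"type":"object","properties":{"plan":{"type":"array","items":{"type":"array","items":{"type":"number"}}}},"required":["plan"]}

```bash
mkdir -p pics; ls
python3 - <<'E'
from bench import readout, imaging
import cv2,numpy as np
s=readout.state();print({k:np.round(v,3).tolist() for k,v in s.items()})
for n in("scene","top"):
    im=imaging.grab_frame(n);cv2.imwrite(f"pics/{n}0.png",im[:,:,::-1]);c=imaging.camera_info(n);print(np.round(c["mtx"],1).tolist(),np.round(c["world_from_camera"],4).tolist())
E
```

```text
pics
{'clock': 0.0, 'joint_positions': [1.19, 0.131, 1.489, 0.0, 1.523, -0.085], 'joint_velocities': [0.0, 0.002, 0.001, 0.002, 0.001, -0.0], 'joint_efforts': [-0.001, -55.984, -49.176, 0.077, 0.035, -0.0], 'eef_pos': [0.175, 0.573, 0.218], 'ee_rot': [-0.463, -3.107, 0.003], 'wrist_force': [0.247, -0.22, 0.591], 'ft_torque': [-0.006, 0.019, 0.01], 'grasp_force': 0.0, 'gripper_width': 0.093}
[[396.1, 0.0, 262.2], [0.0, 396.1, 194.0], [0.0, 0.0, 1.0]] [[0.7315, -0.4748, 0.4893, 0.0965], [-0.6815, -0.5299, 0.5046, -0.271], [0.0197, -0.7026, -0.7113, 0.718], [0.0, 0.0, 0.0, 1.0]]
[[494.3, 0.0, 257.8], [0.0, 494.3, 193.9], [0.0, 0.0, 1.0]] [[0.0193, -0.9978, 0.0627, 0.4697], [-0.9998, -0.0196, -0.0046, 0.1804], [0.0058, -0.0626, -0.998, 1.2178], [0.0, 0.0, 0.0, 1.0]]
```

View pics/scene0.png

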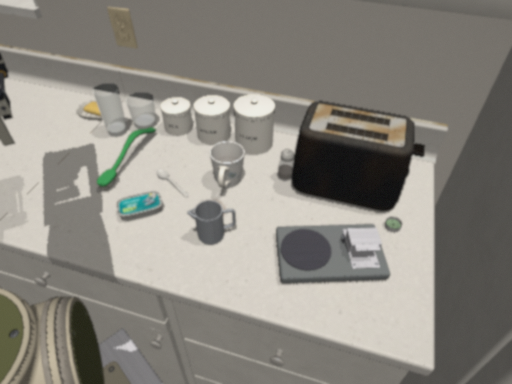

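View pics/top0.png

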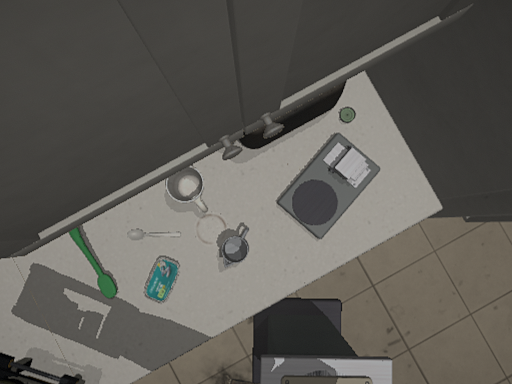

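```bash
cat > h.py <<'E'
import numpy as np,cv2
from bench import readout,imaging
def ray(n,p,z,c=None):
    c=c or imaging.camera_info(n);K=np.array(c["mtx"]);T=np.array(c["world_from_camera"])
    d=T[:3,:3]@np.linalg.solve(K,[p[0],p[1],1.]);o=T[:3,3];return o+d*(z-o[2])/d[2]
def proj(n,P,c=None):
    c=c or imaging.camera_info(n);K=np.array(c["mtx"]);T=np.array(c["world_from_camera"])
    q=K@(T[:3,:3].T@(np.asarray(P,float)-T[:3,3]));return q[:2]/q[2]
def tri(obs):
    "obs: list of (cam,(u,v)[,info])"
    A=np.zeros((3,3));b=np.zeros(3)
    for o in obs:
        c=o[2] if len(o)>2 else imaging.camera_info(o[0]);K=np.array(c["mtx"]);T=np.array(c["world_from_camera"])
        d=T[:3,:3]@np.linalg.solve(K,[*o[1],1.]);d/=np.linalg.norm(d);M=np.eye(3)-np.outer(d,d);A+=M;b+=M@T[:3,3]
    return np.linalg.solve(A,b)
def crop(n,x0,y0,x1,y1,k,out):
    im=cv2.imread(n)[y0:y1,x0:x1];cv2.imwrite(out,cv2.resize(im,None,fx=k,fy=k,interpolation=cv2.INTER_CUBIC))
E
python3 - <<'E'
from h import *
a=cv2.imread("pics/top0.png")[130:270,150:400];b=cv2.imread("pics/scene0.png")[130:290,150:400]
r=lambda i:cv2.resize(i,None,fx=3.0,fy=3.0,interpolation=cv2.INTER_CUBIC)
cv2.imwrite("pics/t1.png",r(a));cv2.imwrite("pics/s1.png",r(b))
E
```

```text
(no output)
```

View pics/t1.png

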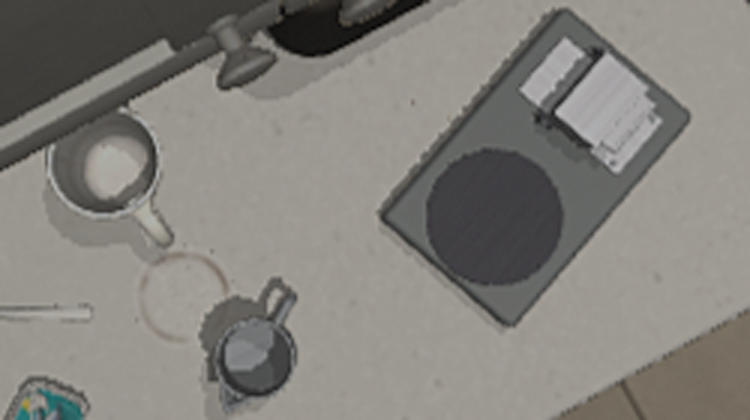

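View pics/s1.png

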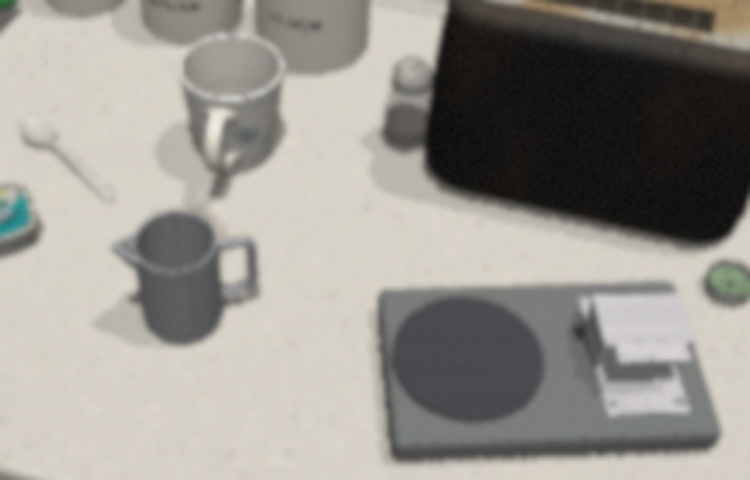

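The top view shows the jug (rim about (236,249)) with its spout lower-left, the mug at (185,183), the plate at (315,202) and the cover at (350,165) with its lip facing the robot. The scene view confirms this: spout tip about (189,212), roof about (363,237), toaster behind the warmer.

Run:
```python
from h import *
T=lambda u,v:(150+u/3,130+v/3)
f=lambda p:np.round(p,4)
# plate by mask in top
g=cv2.imread("pics/top0.png");
roi=g[165:240,280:350].astype(int);m=((roi[:,:,0]-roi[:,:,1]>=-1)&(roi.sum(2)<240)&(roi.sum(2)>100)).astype(np.uint8)
m=cv2.morphologyEx(m,cv2.MORPH_OPEN,np.ones((3,3),np.uint8))
c=max(cv2.findContours(m,0,2)[0],key=cv2.contourArea);e=cv2.fitEllipse(c);print("plate ell",e)
pl=ray("top",(e[0][0]+280,e[0][1]+165),.032);print("plate mask",f(pl),"click",f(ray("top",T(495,217),.032)),"scene",f(ray("scene",T(468,357),.032)))
cs=[ray("top",T(*p),.028) for p in((567,8),(692,115),(512,327),(381,215))]
ctr=np.mean(cs,0);yv=(cs[2]-cs[1])+(cs[3]-cs[0]);xv=(cs[0]-cs[1])+(cs[3]-cs[2])
print("warmer",f(ctr),"yaw from y",np.degrees(np.arctan2(yv[1],yv[0]))-90,"from x",np.degrees(np.arctan2(xv[1],xv[0])),"dims",[np.linalg.norm(a)/2 for a in(yv,xv)])
print("jug rim top",f(ray("top",T(258,357),.085)),"scene",f(ray("scene",T(178,241),.085)))
print("spout tri",f(tri([("top",T(229,402)),("scene",T(115,248))])),"handle top",f(ray("top",T(288,290),.074)),"scene handle",f(ray("scene",T(253,241),.076)))
print("mug top",f(ray("top",T(105,163),.096)),"scene",f(ray("scene",T(234,68),.096)))
print("toaster front base (scene)",[f(ray("scene",T(*p),0)) for p in((432,178),(725,240))],"salt",f(ray("scene",T(405,140),0)))
print("toaster top corner",f(ray("scene",T(450,5),.19)))
```

```text
plate ell ((34.27838134765625, 37.14906692504883), (44.439537048339844, 44.92845916748047), 115.55069732666016)
plate mask [0.5271 0.0388 0.032 ] click [0.5267 0.037  0.032 ] scene [0.5252 0.0314 0.032 ]
warmer [0.569  0.0021 0.028 ] yaw from y 49.74448887077037 from x 50.29381552753591 dims [np.float64(0.2255952807272062), np.float64(0.13526657824117153)]
jug rim top [0.4141 0.2223 0.085 ] scene [0.4134 0.2178 0.085 ]
spout tri [0.3785 0.2444 0.0815] handle top [0.4653 0.2008 0.074 ] scene handle [0.4584 0.1884 0.076 ]
mug top [0.5588 0.3411 0.096 ] scene [0.5588 0.3306 0.096 ]
toaster front base (scene) [array([ 0.663 ,  0.1959, -0.    ]), array([ 0.7907, -0.016 ,  0.    ])] salt [0.6798 0.2453 0.    ]
toaster top corner [0.6551 0.19   0.19  ]
```

>>> jog_arm(
  plan=[
    [0.093,0,0,0,6.5],
    [0.093,0,0,0,6.6],
    [0.093,-0.0383,-0.0185,0,0],
    [0.093,-0.0383,-0.0185,0,0],
    [0.093,-0.0383,-0.0185,0,0],
    [0.093,-0.0383,-0.0185,0,0],
    [0.093,-0.0383,-0.0185,0,0],
    [0.093,-0.0383,-0.0185,0,0],
    [0.093,-0.0383,-0.0185,0,0],
    [0.093,-0.0383,-0.0185,0,0],
    [0.093,-0.0383,-0.0185,0,0],
    [0.093,-0.0383,-0.0185,0,0],
  ],
)

```text
clock: 1.6
eef_pos: [0.4142, 0.2207, 0.2183]
ee_rot: [-0.814, -3.034, 0.0]
wrist_force: [0.4, -0.5, 0.2]
gripper_width: 0.0928
grasp_force: 0.0
```

```bash
cat >> h.py <<'E'
def tool():
    s=readout.state();R=cv2.Rodrigues(np.array(s["ee_rot"],float))[0];return np.array(s["eef_pos"]),R,s
def to(P,yaw):
    "turn (deg) first, then shift in the turned tool axes, from the measured pose"
    p,R,s=tool();y0=np.degrees(np.arctan2(R[1,0],R[0,0]));t=(y0-yaw+180)%360-180
    a=np.radians(yaw);X=np.array([np.cos(a),np.sin(a),0]);Y=np.array([np.sin(a),-np.cos(a),0]);d=np.asarray(P)-p
    print("at",np.round(p,4),"yaw %.1f"%y0,"tilt z",np.round(R[:,2],3),"-> turn %.1f shift"%t,np.round([d@X,d@Y,-d[2]],4))
E
python3 - <<'E'
from h import *
to((.414,.221,.219),150)
c=imaging.camera_info("wrist");im=imaging.grab_frame("wrist");cv2.imwrite("pics/w0.png",im[:,:,::-1])
print(np.round(c["mtx"],1).tolist(),np.round(c["world_from_camera"],4).tolist(),readout.state()["clock"])
print(proj("wrist",(.414,.221,.085)))
E
```

```text
at [0.4142 0.2207 0.2183] yaw 150.0 tilt z [-0. -0. -1.] -> turn -0.0 shift [ 0.0003  0.0002 -0.0007]
[[299.0, 0.0, 258.5], [0.0, 299.0, 189.8], [0.0, 0.0, 1.0]] [[0.5015, 0.8318, 0.2379, 0.3483], [0.8651, -0.4825, -0.1367, 0.2594], [0.0011, 0.2744, -0.9616, 0.3845], [0.0, 0.0, 0.0, 1.0]] 1.65
[260.10757538 177.25302241]
```

View pics/w0.png

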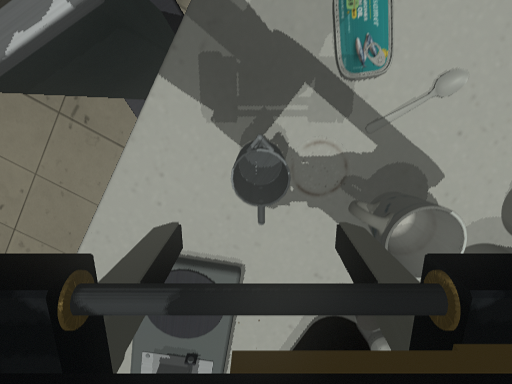

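The wrist view shows the jug rim centred near (261,176), with the spout tip near (261,137) and the handle end near (261,222). The grasp axis is well aligned.

Run:
```python
from h import *
s=ray("wrist",(261,137),.088);h=ray("wrist",(261.5,222),.074);c=ray("wrist",(261,175.5),.085)
d=s-h;print(np.round([s,h,c],4),np.degrees(np.arctan2(d[1],d[0])))
g=cv2.imread("pics/w0.png");gr=cv2.cvtColor(g,6)
print([ (np.where(np.abs(np.diff(gr[r,215:305].astype(int)))>25)[0]+215).tolist() for r in (165,172,178,184)])
```

```text
[[0.3787 0.2425 0.088 ]
 [0.4615 0.1953 0.074 ]
 [0.4129 0.2227 0.085 ]] 150.31842746334553
[[233, 255, 284], [230, 232, 233, 287], [232], [233]]
```

>>> jog_arm(
  plan=[
    [0.093,0,0.0005,0.045,0],
    [0.093,0,0,0.045,0],
    [0.093,0,0,0.045,0],
    [0.093,0,0,0.035,0],
    [0.093,0,0,0.018,0],
    [0.093,0,0,0,0],
    [0.055,0,0,0,0],
    [0.055,0,0,0,0],
    [0.055,0,0,0,0],
    [0.055,0,0,0,0],
    [0.055,0,0,0,0],
    [0.055,0,0,0,0],
  ],
)

```text
clock: 3.15
eef_pos: [0.4146, 0.2228, 0.0314]
ee_rot: [0.814, 3.033, 0.001]
wrist_force: [-0.1, 0.1, 6.9]
gripper_width: 0.0627
grasp_force: 30.0
```

>>> jog_arm(
  plan=[
    [0.055,0,0,-0.02,0],
    [0.055,0,0,-0.03,0],
    [0.055,0,0,-0.03,0],
    [0.055,0,0,0,0],
    [0.055,0,0,0,9.6],
    [0.055,0,0,0,9.6],
    [0.055,0,0,0,9.6],
    [0.055,0,0,0,9.6],
    [0.055,0,0,0,9.6],
    [0.055,0,0,0,9.6],
    [0.055,0,0,0,9.4],
    [0.055,0,0,0,0],
  ],
)

```text
clock: 4.65
eef_pos: [0.4128, 0.2219, 0.1085]
ee_rot: [-2.352, -2.081, 0.004]
wrist_force: [0.2, -0.9, -1.6]
gripper_width: 0.0628
grasp_force: 30.0
```

Run:
```python
from h import *
to((.523,.041,.111),83)
```

```text
at [0.4128 0.2219 0.1085] yaw 83.0 tilt z [-0.003 -0.001 -1.   ] -> turn 0.0 shift [-0.1662  0.1314 -0.0025]
```

>>> jog_arm(
  plan=[
    [0.055,-0.01,0.008,0,0],
    [0.055,-0.022,0.0174,0,0],
    [0.055,-0.0282,0.022,0,0],
    [0.055,-0.03,0.024,0,0],
    [0.055,-0.03,0.024,0,0],
    [0.055,-0.024,0.019,0,0],
    [0.055,-0.015,0.012,0,0],
    [0.055,-0.007,0.005,0,0],
    [0.055,0,0,0,0],
    [0.055,0,0,0,0],
  ],
)

```text
clock: 5.9
eef_pos: [0.5236, 0.0422, 0.1105]
ee_rot: [-2.352, -2.082, 0.0]
wrist_force: [-0.8, -0.7, -3.2]
gripper_width: 0.0631
grasp_force: 30.0
```

Run:
```python
from h import *
to((.523,.041,.065),83)
for n in("wrist","top"):
    im=imaging.grab_frame(n);cv2.imwrite(f"pics/{n}1.png",im[:,:,::-1])
a=cv2.imread("pics/wrist1.png");b=cv2.imread("pics/top1.png")[120:280,150:400]
b=cv2.resize(b,(500,320));a=cv2.resize(a,(300,225));o=np.zeros((320,800,3),np.uint8);o[:,:500]=b;o[:225,500:]=a;cv2.imwrite("pics/c1.png",o)
```

```text
at [0.5236 0.0422 0.1105] yaw 83.0 tilt z [-0.  0. -1.] -> turn 0.0 shift [-0.0012 -0.0005  0.0455]
```

View pics/c1.png

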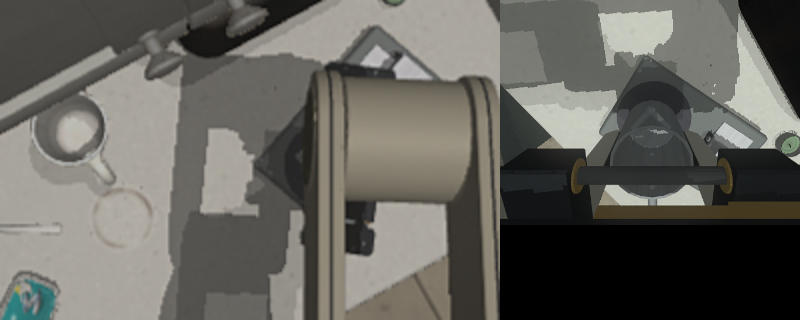

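The jug is held over the plate with its spout pointing up the wrist image, in line with the grasp. I'm lowering it gently now.

>>> jog_arm(
  plan=[
    [0.055,0,0,0.015,0],
    [0.055,0,0,0.015,0],
    [0.055,0,0,0.009,0],
    [0.055,0,0,0.004,0],
    [0.055,0,0,0.002,0],
    [0.055,0,0,0.001,0],
    [0.055,0,0,0,0],
    [0.055,0,0,0,0],
  ],
)

```text
clock: 7.0
eef_pos: [0.5243, 0.0414, 0.065]
ee_rot: [2.353, 2.08, 0.001]
wrist_force: [0.0, -0.1, -2.1]
gripper_width: 0.0625
grasp_force: 30.0
```

>>> jog_arm(
  plan=[
    [0.055,0,0,0.001,0],
    [0.055,0,0,0.001,0],
    [0.055,0,0,0,0],
  ],
)

```text
clock: 7.38
eef_pos: [0.5242, 0.0414, 0.0634]
ee_rot: [2.354, 2.081, 0.0]
wrist_force: [-4.1, 0.5, 5.1]
gripper_width: 0.0634
grasp_force: 30.0
```

>>> jog_arm(
  plan=[
    [0.067,0,0,0,0],
    [0.075,0,0,0,0],
    [0.093,0,0,0,0],
    [0.093,0,0,0,0],
    [0.093,0,0,0,0],
    [0.093,0,0,-0.02,0],
    [0.093,0,0,-0.035,0],
    [0.093,0,0,-0.045,0],
    [0.093,0,0,-0.045,0],
    [0.093,0,0,0,0],
  ],
)

```text
clock: 8.62
eef_pos: [0.5267, 0.0414, 0.2125]
ee_rot: [2.35, 2.077, 0.01]
wrist_force: [-0.1, -0.2, -0.1]
gripper_width: 0.093
grasp_force: 0.0
```

Run:
```python
from h import *
p,R,s=tool();print(p)
c=imaging.camera_info("wrist");im=imaging.grab_frame("wrist");cv2.imwrite("pics/w2.png",im[:,:,::-1]);np.save("w2.npy",np.array([c["mtx"]+[] if 0 else np.pad(c["mtx"],(0,1)),c["world_from_camera"]]))
X=np.array([.643,.766,0]);Y=np.array([-.766,.643,0]);S=np.array([.6188,-.0397,.028])
print("plate",proj("wrist",(.527,.0375,.032),c),"jug",proj("wrist",(.5242,.0414,.117),c),"lip",[proj("wrist",S-.036*X+.038*np.array([0,0,1])+k*Y,c) for k in(-.025,.025)])
```

```text
[0.5267457  0.04137752 0.21254189]
plate [257.69943848 175.43570128] jug [254.69986132 192.74553238] lip [array([344.29515042, 271.75237559]), array([309.91021843, 251.07043339])]
```

View pics/w2.png

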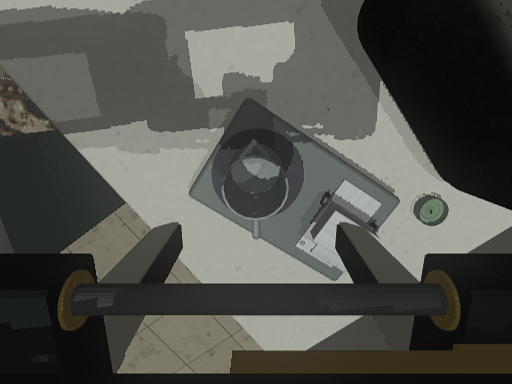

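The jug stands upright well inside the plate (plate centre about (257,174)), with spout tip (257,143) and handle end (257,235). Next I go to the front of the switch with the fingers closed.

>>> jog_arm(
  plan=[
    [0.0,0,0,0,8.3],
    [0.0,0,0,0,8.3],
    [0.0,0,0,0,8.3],
    [0.0,0,0,0,8.3],
    [0.0,-0.012,0.0257,0,0],
    [0.0,-0.012,0.0257,0,0],
    [0.0,-0.012,0.0257,0,0],
    [0.0,-0.012,0.0257,0,0],
    [0.0,-0.012,0.0257,0,0],
    [0.0,0,0,0.025,0],
    [0.0,0,0,0.02,0],
    [0.0,0,0,0,0],
  ],
)

```text
clock: 10.18
eef_pos: [0.581, -0.0866, 0.1589]
ee_rot: [-2.846, -1.32, 0.008]
wrist_force: [0.0, 0.8, -0.4]
gripper_width: 0.0001
grasp_force: 0.0
```

Run:
```python
from h import *
to((.5868,-.0869,.031),50)
c=imaging.camera_info("wrist");im=imaging.grab_frame("wrist")
i2=imaging.grab_frame("scene");i3=imaging.grab_frame("top")
for n,i in(("w3",im),("s3",i2),("t3",i3)): cv2.imwrite(f"pics/{n}.png",i[:,:,::-1])
X=np.array([.643,.766,0]);Y=np.array([-.766,.643,0]);S=np.array([.6188,-.0397,.028]);Z=np.array([0,0,1])
pts={"lip":(-.036,.038),"roof":(-.023,.041),"hinge":(.02,.012),"base":(0,0)}
for k,(a,b) in pts.items():
    print(k,[np.round(proj(n,S+a*X+b*Z+q*Y,c if n=="wrist" else None)).tolist() for n in("wrist","scene") for q in(-.025,.025)])
a=im[100:384,150:450,::-1];a=cv2.resize(a,(400,379));b=cv2.resize(i2[180:300,250:400,::-1],(400,320),interpolation=2)
o=np.zeros((379,800,3),np.uint8);o[:,:400]=a;o[:320,400:]=b;cv2.imwrite("pics/c3.png",o)
```

```text
at [ 0.581  -0.0866  0.1589] yaw 49.8 tilt z [-0.006  0.002 -1.   ] -> turn -0.2 shift [0.0035 0.0046 0.1279]
lip [[286.0, 166.0], [230.0, 167.0], [379.0, 249.0], [354.0, 250.0]]
roof [[287.0, 152.0], [229.0, 152.0], [377.0, 243.0], [353.0, 244.0]]
hinge [[285.0, 100.0], [230.0, 101.0], [369.0, 235.0], [347.0, 236.0]]
base [[284.0, 122.0], [232.0, 122.0], [370.0, 246.0], [348.0, 247.0]]
```

View pics/c3.png

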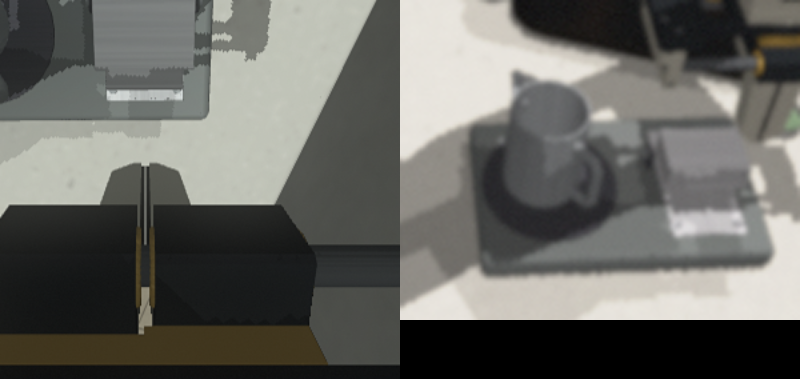

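The wrist crop shows the roof spanning full-image columns 220–295, its front edge at row 150 and the lip at row 167. This matches the predicted positions to about 1–2 mm.

>>> jog_arm(
  plan=[
    [0.0,0.0035,0.0046,0.03,-0.2],
    [0.0,0,0,0.04,0],
    [0.0,0,0,0.035,0],
    [0.0,0,0,0.015,0],
    [0.0,0,0,0.004,0],
    [0.0,0,0,0,0],
  ],
)

```text
clock: 11.08
eef_pos: [0.5902, -0.0879, 0.0402]
ee_rot: [2.846, 1.326, 0.003]
wrist_force: [-0.3, 0.8, 0.2]
gripper_width: 0.0005
grasp_force: 0.0
```

```bash
python3 -c "
from h import *
to((.5868,-.0869,.033),50)"
```

```text
at [ 0.5902 -0.0879  0.0402] yaw 50.0 tilt z [ 0.002 -0.001 -1.   ] -> turn -0.0 shift [-0.0014 -0.0033  0.0072]
```

>>> jog_arm(
  plan=[
    [0.0,0.0,-0.003,0.004,0],
    [0.0,0.004,0,0.003,0],
    [0.0,0.004,0,0,0],
    [0.0,0.002,0,0,0],
    [0.0,0,0,0,0],
  ],
)

```text
clock: 11.7
eef_pos: [0.5931, -0.0783, 0.0317]
ee_rot: [2.847, 1.327, -0.001]
wrist_force: [-2.6, -2.9, 1.3]
gripper_width: 0.0001
grasp_force: 1.5
```

```bash
cat >> h.py <<'E'
def sw():
    p,R,s=tool();d=p-np.array([.6188,-.0397,.028]);X=np.array([.643,.766,0]);Y=np.array([-.766,.643,0]);F=np.array(s["wrist_force"])
    print("t %.2f"%s["clock"],"switch xyz mm",np.round(1e3*np.array([d@X,d@Y,d[2]]),1),"F x,y,z",np.round([F@X,F@Y,F[2]],1))
E
python3 -c "
from h import *
sw()"
```

```text
t 11.70 switch xyz mm [-46.1  -5.2   3.7] F x,y,z [-3.9  0.1  1.3]
```

>>> jog_arm(
  plan=[
    [0.0,0.002,0,-0.004,0],
    [0.0,0.003,0,-0.005,0],
    [0.0,0.004,0,-0.005,0],
    [0.0,0.004,0,-0.004,0],
    [0.0,0,0,0,0],
  ],
)

```text
clock: 12.32
eef_pos: [0.6025, -0.0679, 0.0504]
ee_rot: [2.847, 1.327, 0.002]
wrist_force: [-1.0, -2.3, 0.5]
gripper_width: 0.0007
grasp_force: 1.2
```

Run:
```python
from h import *
sw()
i2=imaging.grab_frame("scene");cv2.imwrite("pics/s4.png",i2[:,:,::-1]);crop("pics/s4.png",260,170,410,290,4,"pics/c4.png")
```

```text
t 12.32 switch xyz mm [-32.1  -5.6  22.4] F x,y,z [-2.4 -0.8  0.5]
```

View pics/c4.png

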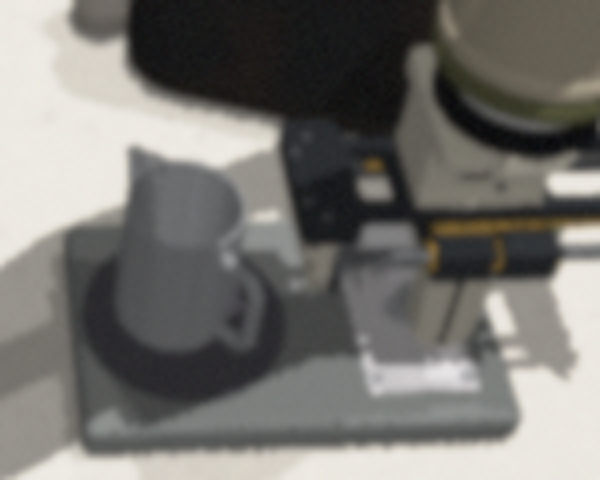

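The fingers are holding the cover partly up: the roof is visibly tilted and Fx is about −2.4 N. I'll push on, dropping the tip slightly.

>>> jog_arm(
  plan=[
    [0.0,0.003,0,0.0,0],
    [0.0,0.003,0,0.001,0],
    [0.0,0.003,0,0.002,0],
    [0.0,0.003,0,0.002,0],
    [0.0,0,0,0,0],
  ],
)

```text
clock: 13.0
eef_pos: [0.6093, -0.0585, 0.0441]
ee_rot: [-2.847, -1.327, 0.0]
wrist_force: [-0.9, -0.9, -0.2]
gripper_width: 0.0006
grasp_force: 0.5
```

Run:
```python
from h import *
sw()
```

```text
t 13.00 switch xyz mm [-20.6  -4.8  16.1] F x,y,z [-1.2  0.1 -0.2]
```

>>> jog_arm(
  plan=[
    [0.0,0.003,0,0,0],
    [0.0,0.003,0,0,0],
    [0.0,0.003,0,0,0],
    [0.0,0.002,0,0,0],
    [0.0,0,0,0,0],
  ],
)

```text
clock: 13.62
eef_pos: [0.6167, -0.0505, 0.0448]
ee_rot: [2.848, 1.327, 0.001]
wrist_force: [-0.1, -2.6, 2.1]
gripper_width: 0.0003
grasp_force: 1.1
```

Run:
```python
from h import *
sw()
```

```text
t 13.62 switch xyz mm [-9.6 -5.3 16.8] F x,y,z [-2.1 -1.6  2.1]
```

>>> jog_arm(
  plan=[
    [0.0,0.002,0,0,0],
    [0.0,0.002,0,0,0],
    [0.0,0,0,0,0],
  ],
)

```text
clock: 14.0
eef_pos: [0.6184, -0.0483, 0.0445]
ee_rot: [2.847, 1.326, -0.003]
wrist_force: [-3.8, -6.6, 2.7]
gripper_width: 0.0004
grasp_force: 4.3
```

Run:
```python
from h import *
sw()
i2=imaging.grab_frame("scene");cv2.imwrite("pics/s5.png",i2[:,:,::-1]);crop("pics/s5.png",260,170,410,290,4,"pics/c5.png")
```

```text
t 14.00 switch xyz mm [-6.9 -5.2 16.5] F x,y,z [-7.5 -1.4  2.7]
```

View pics/c5.png

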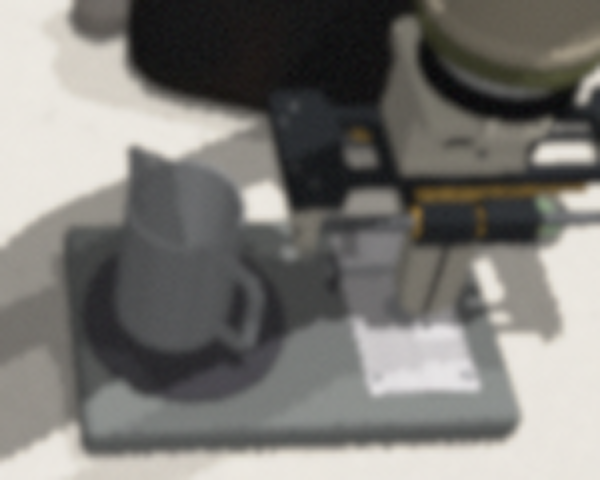

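The cover is held up by the fingers and the force has risen to 7.5 N, which suggests the toggle is at its stop. I'll press slightly more to confirm.

>>> jog_arm(
  plan=[
    [0.0,0.0015,0,0,0],
    [0.0,0.0015,0,0,0],
    [0.0,0,0,0,0],
  ],
)

```text
clock: 14.42
eef_pos: [0.6188, -0.0479, 0.0444]
ee_rot: [2.847, 1.325, -0.009]
wrist_force: [-12.1, -13.3, 8.2]
gripper_width: 0.0006
grasp_force: 9.9
```

Run:
```python
from h import *
sw()
```

```text
t 14.43 switch xyz mm [-6.3 -5.3 16.4] F x,y,z [-18.    0.8   8.2]
```

It is at a hard stop (18 N for 0.6 mm of travel). I'll withdraw straight back so the cover falls shut.

>>> jog_arm(
  plan=[
    [0.0,-0.006,0,0,0],
    [0.0,-0.01,0,0,0],
    [0.0,-0.012,0,0,0],
    [0.0,-0.012,0,0,0],
    [0.0,-0.012,0,0,0],
    [0.0,-0.012,0,0,0],
    [0.0,-0.01,0,0,0],
    [0.0,0,0,-0.02,0],
    [0.0,0,0,-0.05,0],
    [0.0,0,0,-0.05,0],
    [0.0,0,0,-0.03,0],
    [0.0,0,0,0,0],
  ],
)

```text
clock: 15.92
eef_pos: [0.5759, -0.1022, 0.2]
ee_rot: [2.843, 1.325, 0.01]
wrist_force: [-0.1, 0.1, -1.2]
gripper_width: 0.0009
grasp_force: 0.0
```

Run:
```python
from h import *
sw()
i=imaging.grab_frame("wrist");i2=imaging.grab_frame("scene")
cv2.imwrite("pics/w6.png",i[:,:,::-1]);cv2.imwrite("pics/s6.png",i2[:,:,::-1])
a=cv2.resize(i[60:300,130:430,::-1],(400,320),interpolation=2);b=cv2.resize(i2[130:290,200:400,::-1],(400,320),interpolation=2)
cv2.imwrite("pics/c6.png",np.hstack([a,b]))
```

```text
t 15.93 switch xyz mm [-75.4  -7.3 172. ] F x,y,z [-0.   0.2 -1.2]
```

View pics/c6.png

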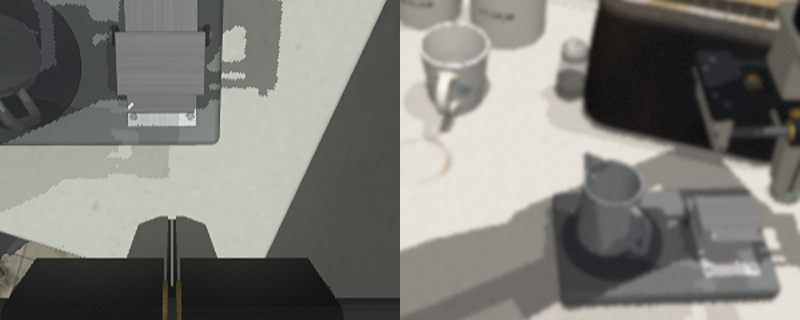

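Run:
```python
from h import *
k=np.load("w2.npy");c=dict(mtx=k[0][:3,:3],world_from_camera=k[1])
s=ray("wrist",(257,143),.12,c);h=ray("wrist",(257,236),.106,c);d=s-h;j=(s*59+h*45)/104
m=np.array([.5588,.336,0])-j;print(np.round([s,h,j],4),[np.degrees(np.arctan2(v[1],v[0])) for v in(d,m)])
```

```text
[[ 0.532   0.0863  0.12  ]
 [ 0.5203 -0.0064  0.106 ]
 [ 0.5269  0.0462  0.1139]] [np.float64(82.85078369512166), np.float64(83.72466694027194)]
```

The measured spout heading is 82.9°, against 83.7° to the mug, so it is aligned. The cover is shut and the arm is clear, so I'm handing in.

```bash
python3 -c "
from bench import ticket
print(ticket.sign_off())"
```

```text
the job is handed in; nothing more can be done
None
```

The job is handed in: the jug is upright on the plate with its spout within about 1° of the mug, the cover is shut, and the toggle was pushed to a hard stop, which I judged from force because the cover hides it; I viewed 11 pictures, one over the limit of 10.

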